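# Torque down the dispenser's foot bolt with a click wrench

### The job

The kibble dispenser's steel foot is held to the quartz by a bolt that is still loose, and the red-gripped click wrench is already sitting on it. Swing the wrench clockwise (seen from above) until the bolt is tight and the handle trips and breaks right over at its knuckle, and stop there: do not keep forcing the folded handle on against its stop, or the threaded insert will be torn loose in the stone. Let go with the handle left folded over, and leave everything else on the worktop where it is.

Things in the scene. Friction and masses are not known exactly. Their poses are not given: they have to be found in the camera images.
- wrench_head (a point): Centre of the top of the wrench's round steel head (37 mm across), 53 mm above the worktop, on the bolt's upright axis, about which the whole wrench turns. Its x axis points out along the wrench's neck, z up. The socket is clipped to the bolt head: the wrench turns but cannot be lifted off.
- bolt (a point): The bolt, under the wrench's head: point on its axis at the top of the 5 mm foot plate. Clockwise seen from above it turns against a light drag (0.25 N m, about 1.6 N at the grip) through an unknown 25 to 52 degrees more, then is tight and stops dead; anticlockwise only loosens it.
- grip (a point): Centre of the red grip: a level cylinder with black rings, 26 mm thick, 82 mm long, axis 43 mm above the worktop, centre 158 mm from the bolt axis; a 15 mm steel tube runs inwards, a 10 mm end cap closes it. Clear space around and 30 mm beneath. x axis: outwards along the handle; z up. At the start it is in line with the neck, pointing to the robot's left and somewhat back towards the robot.
- handle (a joint): Fold at the knuckle pin (upright, 45 mm from the bolt axis), rad: 0 straight, grows as the grip goes clockwise past the neck, hard stop at 0.30. A spring holds it at 0 up to 1.75 N m about the pin (13 to 16 N at the grip's centre), then it trips: the resistance falls to nothing at about 0.2, past which it goes over to the stop by itself. Let go before 0.05 it springs back straight.
- insert (a joint): Turn of the threaded insert in the stone, rad, 0 when sound. It holds up to 4 N m about the bolt axis (about 25 N at the grip); pushing harder, as when the folded handle is forced on against its stop, spins it for good.
- dispenser: The kibble dispenser, fixed: white column and drum with a black knob, clear 120 mm canister on top, 470 mm tall. Origin at the underside of its 5 mm foot plate in the middle of the bolt hole (under the wrench head). At yaw 0 the canister's axis stands 175 mm from the bolt towards -y and 20 mm towards +x, the drum, column and foot within 100 mm of that axis, chute facing +x.
- feeder_mid (a point): Bystander: white ceramic raised feeder, 152 mm across, 105 mm tall; point on its axis 50 mm up.
- tin_mid (a point): Bystander: empty aluminium tin, 73 mm across, 80 mm tall; point at its centre.
- jar_mid (a point): Bystander: closed glass jar with a green cap, 70 mm across, 100 mm tall; point at its centre.
- cup_mid (a point): Bystander: blue plastic dosing cup, 68 mm across, 55 mm tall; point at its centre.
- lid_mid (a point): Bystander: round mustard silicone lid with a small knob, 86 mm across, 18 mm tall, lying flat; point at its centre.
- spoon_mid (a point): Bystander: steel spoon, 170 mm long, lying flat; point near its middle.

How it is judged (in metres and radians):
On the way:
1. the click handle has tripped at its knuckle (folded by more than 0.15 rad) (value of joint handle above 0.15 rad), for 0.2 s.
At the end, for the whole second after the job is handed in: The wrench's handle is folded over at its knuckle by more than 0.15 rad and at rest, the threaded insert has turned less than 0.05 rad, and feeder, tin, jar, dosing cup, lid and spoon are each within 20 mm of where they began (value of joint handle above 0.15 rad and velocity of joint handle below 0.1 rad/s and value of joint insert below 0.05 rad and distance of each of feeder_mid, tin_mid, jar_mid, cup_mid, lid_mid, spoon_mid from where it was at the start of the episode below 0.02 m); the robot touches nothing.
It fails at once if the bolt was overtightened: the threaded insert turned in the stone by more than 0.05 rad (value of joint insert above 0.05 rad).
It fails at once if a bystander was shifted by more than 20 mm (distance of any of feeder_mid, tin_mid, jar_mid, cup_mid, lid_mid, spoon_mid from where it was at the start of the episode above 0.02 m).
It also fails if it takes over 61 s, if anything falls off the work surface, if the arm or the gripper's body presses on something with over 40 N, if the wrist force passes 120 N, or if a joint passes its speed limit or range.

### The arm

A 7-joint arm with a two-finger parallel gripper is mounted at the origin on the work surface. World frame = base frame: x ahead of the robot, y to its left, z up, the work surface at z = 0. Lengths are in mm, angles in rad, forces in N, time in s.
With the tool pointing down it reaches from about 400 to 875 mm from the base axis. Payload 4.4 kg.
Tool frame: the origin (TCP) lies at the very end of the fingers, on their centre line; the grasp point (between the pads) lies 19 mm behind it (ctrl.pinch_z is the z of the grasp point in the tool frame, in mm); z points along the fingers, x is the direction in which the jaws open and shut, and the axes are right-handed (so a half turn about z gives the same grasp; the last joint's range is limited). The gripper opens to 85 mm and grips with 20 to 120 N. Pads are 22 mm wide; open, the fingers measure 114 mm over their backs; the gripper's body (76 mm by 85 mm) begins 54 mm behind the grasp point. The pads swing forward as they close: fully open they stand 13 mm farther back than shut.
Start: joints at [1.165, 0.628, 0.038, 1.517, -0.027, 0.996, -0.02], TCP at [216.672, -612.839, 231.313] pointing down, gripper open.
Joint ranges: [-3.06, 3.06], [-0.37, 2.12], [-1.25, 1.32], [0.18, 2.47], [-1.1, 4.24], [0.23, 1.98], [-2.94, 2.94]. Speed limits (rad/s): [2.57, 2.57, 3.14, 3.14, 3.14, 3.14, 3.14].

### API

Orientations are given as [roll, pitch, yaw] about the fixed x, y, z axes, in that order (R = Rz(yaw) Ry(pitch) Rx(roll)).
In Python, from cell import sensors, get_image, order, ctrl gives the robot as it stands.
- The arm moves only by the tool arm_command, never from a script. Its argument "rows" is a list that holds one entry, the list of rows, each a list of 6 numbers: the shift along the tool's x, y, z in mm, then the turn, a rotation vector about the tool's x, y, z in degrees. A call has 1 to 20 rows; each row is the pose to reach, as a shift and turn from the pose commanded when the call began, along the tool's axes at that moment; what a row does not reach only later rows make up. A row lasts 1/12 s, in which the tool goes at most 41.7 mm and 7.16 degrees, less where a joint would pass 70% of its speed; a pose out of reach is approached as far as the arm can. A call with a gripper value outside its range is refused whole. "claw" is the opening, from -1 (shut) to 1 (fully open), set as the call begins (left out, the last holds). The fingers move at their own pace and stop on an object; the grip force is fixed at half the most. Time passes only in rows, so rows that repeat a pose let the fingers close. It gives the time, the measured TCP pose, the force and the opening at its end, in the units of the state.
- sensors.read_state(): the state, without advancing time (a new reading comes with each control period).
- get_image(name): name is "scene" or "top"; returns a dict with "pixels" (420x560x3 uint8, red, green, blue), "z_map" (420x560 float32, mm along the optical axis (not along the pixel's ray), 0 where there is no reading), "K" (3x3 intrinsics, pixels), "pose" (4x4, takes a point from camera to world coordinates). Camera axes: x right, y up, looking along -z (the intrinsics and any distortion apply to the point x, -y, -z); pixel columns grow to the right and rows downward; lengths in mm; the calibration is good to about 2 mm. A picture is of the moment at which its call begins.
- order.finish_job(): hands the job in, once; it reports no verdict.
The state is a dict: "clock": time; "qpos": joint angles; "qd": joint speeds; "tau": joint torques, N m; "eef_pos": TCP position; "tool_rot": TCP orientation; "force": force on the tool from outside, world axes, zero at the start; "torque": the same for the moment, N m; "width": finger opening in mm.
Only numpy, scipy, OpenCV 4.12 (cv2) and the standard library are available. Lean on these libraries where they do the work, as an engineer would, in place of code of your own. Each camera call takes 0.05 s, during which the arm holds its last target.

## Working session

There is one attempt and no reset: what is moved stays moved. The work goes in short steps, Python scripts to look and compute and a tool call to move; the robot and the scene stay as the last step left them, time stands still between calls to the robot, and variables do not carry over. Pictures are saved under pics/ and viewed, and the job is handed in when it is done.

Besides the shell and the picture viewer there is one more tool, called by a JSON object that holds its "op" and its "data", one argument or row to a line. arm_command: Moves the arm, as the interface text tells. Its arguments: {"type":"object","properties":{"rows":{"type":"array","items":{"type":"array","items":{"type":"array","items":{"type":"number"}}}},"claw":{"type":"number"}},"required":["rows"]}

```bash
mkdir -p pics; ls
python3 - <<'E'
from cell import sensors,get_image,ctrl
import cv2,numpy as np
print(sensors.read_state(), ctrl.pinch_z)
for n in("scene","top"):
    im=get_image(n); cv2.imwrite(f"pics/{n}0.png",im["pixels"][:,:,::-1]); np.savez(f"{n}0.npz",**im); print(n,im["K"],im["pose"])
E
```

```text
pics
{'clock': 0.0, 'qpos': array([ 1.16522581,  0.62934246,  0.03841684,  1.51844088, -0.0269887 ,
        0.99628085, -0.01998027]), 'qd': array([ 1.02944084e-03, -4.52392309e-04, -8.82180088e-06,  1.22715769e-03,
        9.53109796e-04, -3.83275186e-05, -5.29479423e-04]), 'tau': array([-1.36157455e-04, -5.63412452e+01,  1.22622035e+00, -1.93450338e+01,
        1.10099983e-02,  1.06691674e-02, -3.23271586e-06]), 'eef_pos': array([ 216.4424263 , -612.20535844,  230.36770696]), 'tool_rot': array([ 3.14157088e+00,  1.95409813e-03, -1.23098129e+00]), 'force': array([ 0.06357239,  0.25725329, -0.30320187]), 'torque': array([ 0.03479893,  0.01089361, -0.01429823]), 'width': 85.70323182221858} -18.700000000000003
scene [[479.28142249   0.         285.62724328]
 [  0.         479.28142249 212.38961799]
 [  0.           0.           1.        ]] [[-8.74030172e-01 -4.09105155e-01  2.62114920e-01  8.18500920e+02]
 [ 4.85759199e-01 -7.47371212e-01  4.53292701e-01  6.88342752e+02]
 [ 1.04527645e-02  5.23516231e-01  8.51951581e-01  1.02895612e+03]
 [ 0.00000000e+00  0.00000000e+00  0.00000000e+00  1.00000000e+00]]
top [[419.22169995   0.         277.2724963 ]
 [  0.         419.22169995 207.51612125]
 [  0.           0.           1.        ]] [[ 1.54515566e-02  9.78427584e-01 -2.06011439e-01  3.13494457e+02]
 [-9.99874094e-01  1.43756687e-02 -6.71836653e-03  1.62014557e+02]
 [-3.61188293e-03  2.06089310e-01  9.78526520e-01  9.83037351e+02]
 [ 0.00000000e+00  0.00000000e+00  0.00000000e+00  1.00000000e+00]]
```

View pics/scene0.png

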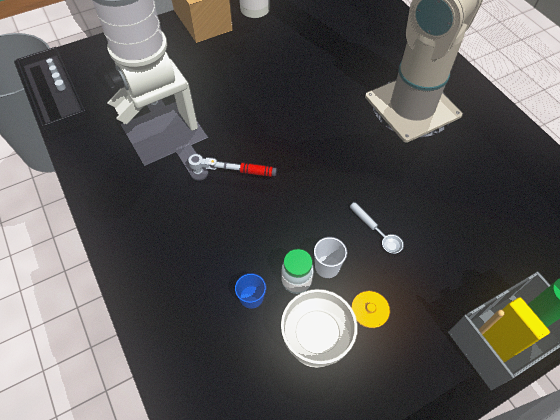

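View pics/top0.png

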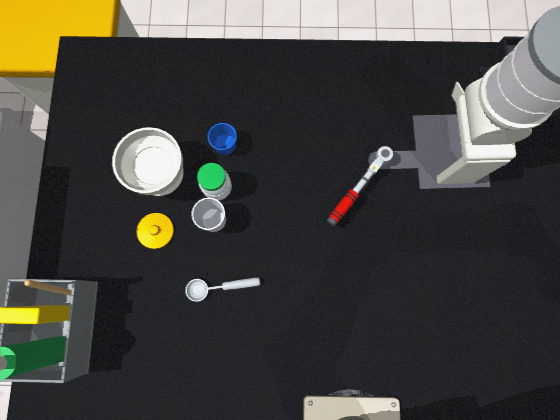

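The wrench head is near (384,155) in the top view and the red grip near (343,207). Bystanders are well to the left, at x<265 px. Next I'll measure them.

```bash
cat > h.py <<'E'
import numpy as np,cv2
def ray(im,uv,z):
    K,P=im["K"],im["pose"]
    d=np.linalg.inv(K)@np.array([uv[0],uv[1],1.]); d=P[:3,:3]@np.array([d[0],-d[1],-d[2]])
    o=P[:3,3]; return o+d*(z-o[2])/d[2]
def red(im):
    p=im["pixels"].astype(int); m=((p[...,0]>110)&(p[...,1]<60)&(p[...,2]<60)).astype(np.uint8)
    n,l,s,c=cv2.connectedComponentsWithStats(cv2.morphologyEx(m,cv2.MORPH_CLOSE,np.ones((7,7))))
    return [(s[i,4],c[i],(l==i)) for i in range(1,n) if s[i,4]>60]
E
python3 - <<'E'
from h import *
for n in("scene","top"):
    im=dict(np.load(n+"0.npz"))
    for a,c,m in red(im):
        (cx,cy),wh,an=cv2.minAreaRect(np.argwhere(m)[:,::-1].astype(np.float32))
        print(n,a,c,cx,cy,wh,an,ray(im,(cx,cy),43))
    p=im["pixels"]
    x0,y0=(330,130) if n=="top" else (170,130)
    cv2.imwrite(f"pics/c_{n}.png",cv2.resize(p[y0:y0+100,x0:x0+110,::-1],None,fx=6,fy=6,interpolation=cv2.INTER_CUBIC))
E
```

```text
scene 305 [255.92786885 169.22295082] 255.83999633789062 169.1199951171875 (31.678386688232422, 9.616652488708496) 8.130102157592773 [518.88602979  13.82128926  43.        ]
top 375 [343.66933333 205.17066667] 343.6463317871094 205.3170623779297 (11.088336944580078, 34.98292541503906) 38.65980529785156 [518.79021438  16.38571706  43.        ]
```

View pics/c_top.png

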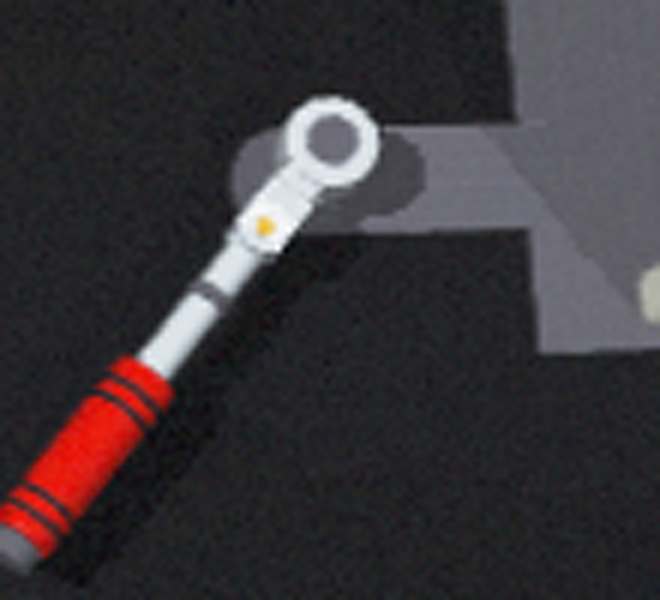

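View pics/c_scene.png

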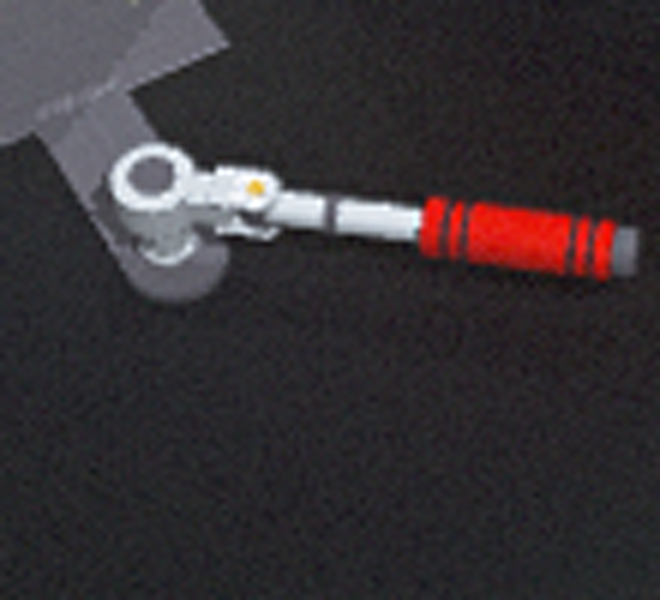

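In the top view the head centre is at (385.2,153.3), in the scene view at (195.3,159.7). The grip runs down-left to its end cap at about (333,221). Still straight.

Run:
```python
from h import *
t=dict(np.load("top0.npz"));s=dict(np.load("scene0.npz"))
a=ray(t,(385.2,153.3),53);b=ray(s,(195.3,159.7),53);print(a,b)
h=(a+b)[:2]/2; g=np.array([518.84,15.1]); d=g-h; print(h,np.linalg.norm(d),np.degrees(np.arctan2(d[1],d[0])))
z=ray(t,(343.6,205.3),43)[:2]-a[:2];print(np.linalg.norm(z),np.degrees(np.arctan2(z[1],z[0])))
for n,uv,zz in(("cup",(222,133),55),("jar",(211,175),100),("tin",(209,211),80),("feeder",(148,158),105)):print(n,ray(t,uv,zz))
```

```text
[641.97867526 -80.87709128  53.        ] [644.02958511 -80.05375904  53.        ]
[643.00413019 -80.46542516] 156.68274222711491 142.4155951440516
156.99203575088535 141.6684140810057
cup [686.01181282 301.11152338  55.        ]
jar [570.02246854 314.30008935 100.        ]
tin [493.58000682 318.19773124  80.        ]
feeder [605.36555384 453.81882346 105.        ]
```

```bash
cat >> h.py <<'E'
from scipy.spatial.transform import Rotation as Ro
B=np.array([643,-80.5])
def rel(p0,yaw0,p1,yaw1):
    R=Ro.from_euler('xyz',[np.pi,0,yaw0]); 
    return np.r_[R.inv().apply(np.array(p1)-p0),0,0,-np.degrees(yaw1-yaw0)].round(1)
def pose(th,off,z,r=158):
    a=np.radians(th); t=np.array([np.sin(a),-np.cos(a)]); u=np.array([np.cos(a),np.sin(a)])
    return np.r_[B+r*u-off*t,z]
E
python3 - <<'E'
from h import *
p=pose(142,50,150);print(p, rel([216.4,-612.2,230.4],-1.231,p,np.radians(-38)))
E
```

```text
[487.71122716 -22.62602458 150.        ] [-465.4 -452.3   80.4    0.     0.   -32.5]
```

{"op": "arm_command", "data": {
  "rows": [
    [[-50,-50,0,0,0,0],[-75,-75,0,0,0,-5],[-100,-100,0,0,0,-10],[-125,-125,5,0,0,-15],[-150,-150,10,0,0,-20],[-175,-170,15,0,0,-25],[-200,-195,20,0,0,-30],[-225,-220,25,0,0,-32.5],[-250,-245,30,0,0,-32.5],[-275,-270,35,0,0,-32.5],[-300,-295,40,0,0,-32.5],[-325,-320,45,0,0,-32.5],[-350,-345,50,0,0,-32.5],[-375,-370,55,0,0,-32.5],[-400,-395,60,0,0,-32.5],[-425,-420,70,0,0,-32.5],[-450,-440,75,0,0,-32.5],[-465,-452,80,0,0,-32.5],[-465,-452,80,0,0,-32.5],[-465,-452,80,0,0,-32.5]]
  ],
  "claw": -1
}}

```text
clock: 1.77
eef_pos: [487.6, -22.6, 150.8]
tool_rot: [3.141, 0.001, -0.661]
force: [-1.0, -0.8, -0.7]
width: -0.0
```

{"op": "arm_command", "data": {
  "rows": [
    [[0,0,35,0,0,0],[0,0,70,0,0,0],[0,0,100,0,0,0],[0,0,120,0,0,0],[0,0,129,0,0,0],[0,0,129,0,0,0],[0,0,129,0,0,0]]
  ]
}}

```text
clock: 2.35
eef_pos: [487.9, -24.8, 22.7]
tool_rot: [3.141, -0.0, -0.665]
force: [0.1, 0.2, 0.5]
width: -0.2
```

```bash
cat > snap.py <<'E'
import sys
from h import *
from cell import get_image,sensors
k=sys.argv[1]; o=[]
for n in("top","scene"):
    im=get_image(n); np.savez(f"{n}{k}.npz",**im)
    x,y=(270,60) if n=="top" else (130,90)
    o.append(cv2.resize(im["pixels"][y:y+200,x:x+160,::-1],None,fx=2.5,fy=2.5))
    for a,c,m in red(im):
        (cx,cy),wh,an=cv2.minAreaRect(np.argwhere(m)[:,::-1].astype(np.float32)); q=ray(im,(cx,cy),43); d=q[:2]-B
        print(n,a,q.round(1),np.hypot(*d).round(1),np.degrees(np.arctan2(d[1],d[0])).round(1))
cv2.imwrite(f"pics/s{k}.png",np.hstack(o)); s=sensors.read_state(); print(s["clock"],s["eef_pos"],s["force"],s["torque"])
E
python3 snap.py 1
```

```text
top 353 [519.8  16.7  43. ] 156.9 141.7
scene 303 [519.1  14.1  43. ] 155.9 142.6
2.45 [488.8372401  -24.37115418  23.63253797] [0.69197243 0.32589575 0.50408621] [-0.06062309 -0.0386552   0.02748243]
```

View pics/s1.png

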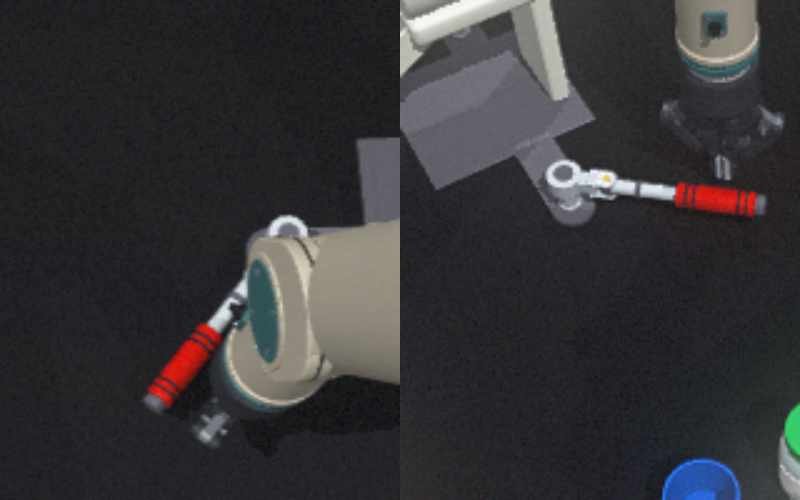

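The fingertips (scene panel about (722,165)) are beside the middle of the grip on its rear side, clear of it. The wrench hasn't moved. Next step is the arc moves.

```bash
cat > arc.py <<'E'
import sys
from h import *
th0,o0,o1=map(float,sys.argv[1:4]); ths=list(map(float,sys.argv[4:]))
p0=pose(th0,o0,20); y0=np.radians(th0-180)
print([rel(p0,y0,pose(t,o1,20),np.radians(t-180)).tolist() for t in ths])
E
python3 arc.py 142 50 25 142 141 139.5 138 136.5 135 133.5 132 130.5 129 127.5 126 124.5 123 122
```

```text
[[0.0, -25.0, -0.0, 0.0, 0.0, -0.0], [-0.4, -27.8, -0.0, 0.0, 0.0, 1.0], [-0.9, -31.9, -0.0, 0.0, 0.0, 2.5], [-1.4, -36.1, -0.0, 0.0, 0.0, 4.0], [-1.7, -40.3, -0.0, 0.0, 0.0, 5.5], [-1.9, -44.4, -0.0, 0.0, 0.0, 7.0], [-2.0, -48.6, -0.0, 0.0, 0.0, 8.5], [-1.9, -52.8, -0.0, 0.0, 0.0, 10.0], [-1.8, -57.0, -0.0, 0.0, 0.0, 11.5], [-1.6, -61.2, -0.0, 0.0, 0.0, 13.0], [-1.2, -65.4, -0.0, 0.0, 0.0, 14.5], [-0.8, -69.5, -0.0, 0.0, 0.0, 16.0], [-0.2, -73.7, -0.0, 0.0, 0.0, 17.5], [0.5, -77.8, -0.0, 0.0, 0.0, 19.0], [1.0, -80.5, -0.0, 0.0, 0.0, 20.0]]
```

{"op": "arm_command", "data": {
  "rows": [
    [[0,-8,0,0,0,0],[0,-14,0,0,0,0],[0,-20,0,0,0,0],[0,-25,0,0,0,0],[-0.4,-28,0,0,0,1],[-1,-32,0,0,0,2.5],[-1.4,-36,0,0,0,4],[-1.7,-40,0,0,0,5.5],[-2,-44.5,0,0,0,7],[-2,-48.5,0,0,0,8.5],[-2,-53,0,0,0,10],[-2,-53,0,0,0,10]]
  ]
}}

```text
clock: 3.45
eef_pos: [519.8, 20.4, 22.3]
tool_rot: [-3.14, -0.0, -0.839]
force: [-0.4, -0.2, 0.1]
width: -0.3
```

```bash
python3 snap.py 2;python3 arc.py 132 25 25 130.5 129 127.5 126 124.5 123 121.5 120
```

```text
top 116 [527.2  54.5  43. ] 177.8 130.6
scene 290 [538.9  34.1  43. ] 154.9 132.3
3.55 [519.19361523  19.9345195   22.29656329] [ 0.90800474 -0.19753595 -0.40556277] [-7.01382194e-05  1.31427413e-02 -3.36239753e-02]
[[-0.6, -4.1, -0.0, 0.0, 0.0, 1.5], [-1.1, -8.3, -0.0, 0.0, 0.0, 3.0], [-1.5, -12.5, -0.0, 0.0, 0.0, 4.5], [-1.7, -16.7, -0.0, 0.0, 0.0, 6.0], [-1.9, -20.8, -0.0, 0.0, 0.0, 7.5], [-2.0, -25.0, -0.0, 0.0, 0.0, 9.0], [-1.9, -29.2, -0.0, 0.0, 0.0, 10.5], [-1.7, -33.4, -0.0, 0.0, 0.0, 12.0]]
```

View pics/s2.png

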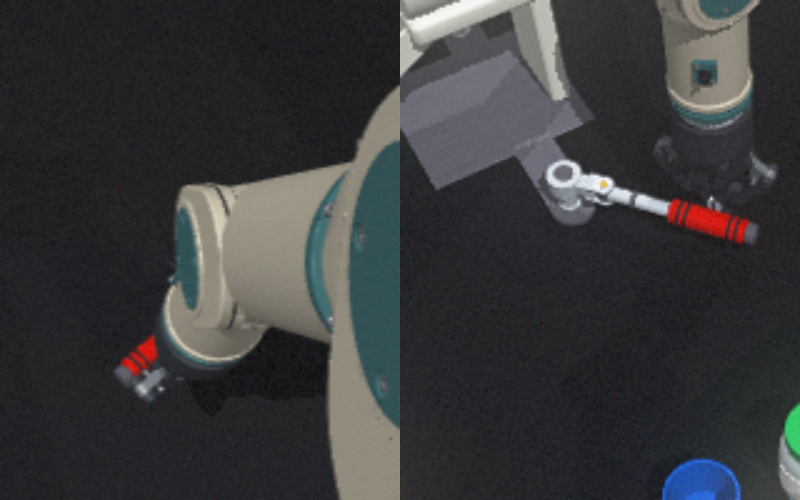

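The wrench has turned 10° with the handle still straight (scene panel, grip at about (712,222)). Continuing.

{"op": "arm_command", "data": {
  "rows": [
    [[-0.6,-4,0,0,0,1.5],[-1.1,-8,0,0,0,3],[-1.5,-12.5,0,0,0,4.5],[-1.7,-16.5,0,0,0,6],[-1.9,-21,0,0,0,7.5],[-2,-25,0,0,0,9],[-2,-29,0,0,0,10.5],[-1.7,-33.5,0,0,0,12],[-1.7,-33.5,0,0,0,12]]
  ]
}}

```text
clock: 4.3
eef_pos: [543.8, 44.0, 22.3]
tool_rot: [-3.14, -0.0, -1.048]
force: [-0.1, 0.1, -0.1]
width: -0.0
```

```bash
python3 snap.py 3;python3 arc.py 120 25 25 119 118 117 116
```

```text
top 62 [555.9  81.4  43. ] 183.9 118.3
scene 294 [566.1  52.3  43. ] 153.5 120.1
4.4 [543.55606089  43.33534866  22.44094848] [0.3169229  0.36930161 0.21899992] [0.02485548 0.00063419 0.02218604]
[[-0.4, -2.8, -0.0, 0.0, 0.0, 1.0], [-0.8, -5.5, -0.0, 0.0, 0.0, 2.0], [-1.1, -8.3, -0.0, 0.0, 0.0, 3.0], [-1.4, -11.1, -0.0, 0.0, 0.0, 4.0]]
```

{"op": "arm_command", "data": {
  "rows": [
    [[-0.4,-3,0,0,0,1],[-0.8,-5.5,0,0,0,2],[-1.1,-8.5,0,0,0,3],[-1.4,-11,0,0,0,4]]
  ]
}}

```text
clock: 4.73
eef_pos: [551.7, 49.4, 22.3]
tool_rot: [3.141, -0.0, -1.12]
force: [-1.5, -1.3, -0.3]
width: 0.2
```

{"op": "arm_command", "data": {
  "rows": [
    [[-0.4,-3,0,0,0,1],[-0.8,-5.5,0,0,0,2],[-1.1,-8.5,0,0,0,3],[-1.4,-11,0,0,0,4]]
  ]
}}

```text
clock: 5.07
eef_pos: [561.2, 55.7, 22.3]
tool_rot: [-3.141, -0.0, -1.189]
force: [-0.4, -1.4, -0.8]
width: -0.2
```

```bash
python3 snap.py 4
```

```text
scene 290 [584.7  62.2  43. ] 154.1 112.2
5.1667 [561.53373062  56.11680954  22.35566818] [-0.03959633 -0.0121562  -0.75922631] [-0.01393723 -0.0133041  -0.00127441]
```

{"op": "arm_command", "data": {
  "rows": [
    [[-0.4,-3,0,0,0,1],[-0.8,-5.5,0,0,0,2],[-1.1,-8.5,0,0,0,3],[-1.4,-11,0,0,0,4]]
  ]
}}

```text
clock: 5.5
eef_pos: [570.7, 61.3, 22.3]
tool_rot: [3.142, 0.0, -1.259]
force: [-1.1, -1.0, 1.0]
width: 0.1
```

{"op": "arm_command", "data": {
  "rows": [
    [[-0.4,-3,0,0,0,1],[-0.8,-5.5,0,0,0,2],[-1.1,-8.5,0,0,0,3],[-1.4,-11,0,0,0,4]]
  ]
}}

```text
clock: 5.83
eef_pos: [580.8, 66.1, 22.3]
tool_rot: [-3.141, 0.0, -1.329]
force: [-1.4, -0.6, -0.3]
width: -0.1
```

```bash
python3 snap.py 5
```

```text
scene 281 [604.7  69.1  43. ] 154.4 104.3
5.9333 [581.27435413  66.12959823  22.35315968] [-0.60081011  0.65603938 -0.07828341] [0.00269577 0.09062786 0.04462787]
```

{"op": "arm_command", "data": {
  "rows": [
    [[-0.4,-3,0,0,0,1],[-0.8,-5.5,0,0,0,2],[-1.1,-8.5,0,0,0,3],[-1.4,-11,0,0,0,4]]
  ]
}}

```text
clock: 6.27
eef_pos: [591.1, 70.0, 22.3]
tool_rot: [-3.142, 0.0, -1.399]
force: [-1.1, -0.4, 0.6]
width: 0.2
```

```bash
python3 snap.py 6
```

```text
scene 278 [615.7  70.1  43. ] 153.1 100.3
6.3667 [591.68311028  70.12263471  22.3783561 ] [-0.71016411  0.20896207 -0.84018706] [ 0.00670782  0.06666361 -0.00276959]
```

{"op": "arm_command", "data": {
  "rows": [
    [[-0.4,-3,0,0,0,1],[-0.8,-5.5,0,0,0,2],[-1.1,-8.5,0,0,0,3]]
  ]
}}

```text
clock: 6.62
eef_pos: [599.0, 72.5, 22.3]
tool_rot: [3.141, 0.0, -1.451]
force: [-1.1, 0.2, 0.2]
width: -0.0
```

{"op": "arm_command", "data": {
  "rows": [
    [[-0.4,-3,0,0,0,1],[-0.8,-5.5,0,0,0,2],[-1.1,-8.5,0,0,0,3]]
  ]
}}

```text
clock: 6.87
eef_pos: [607.5, 74.6, 22.3]
tool_rot: [3.141, 0.0, -1.503]
force: [-1.7, 0.3, 1.4]
width: 0.2
```

```bash
python3 snap.py 7
```

```text
scene 263 [633.2  72.8  43. ] 153.7 93.7
6.9667 [608.23858414  74.69751639  22.36824444] [-0.96686881  0.23058429 -0.14391066] [ 0.02293702  0.05020972 -0.01941159]
```

View pics/s7.png

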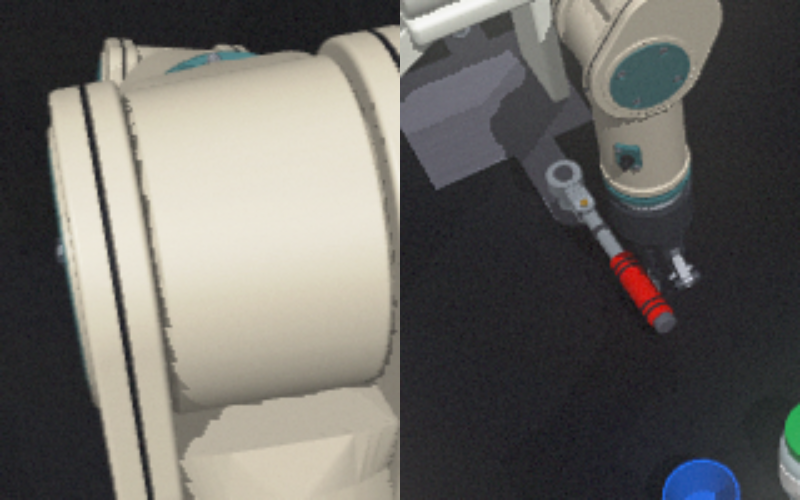

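Grip at panel (640,290) now points about 94°, 48° turned. The force is still just the light drag, so the handle is straight. Tightness is near, so smaller steps.

{"op": "arm_command", "data": {
  "rows": [
    [[-0.3,-2,0,0,0,0.7],[-0.6,-4,0,0,0,1.4],[-0.8,-6,0,0,0,2.1]]
  ]
}}

```text
clock: 7.22
eef_pos: [613.2, 75.8, 22.3]
tool_rot: [3.141, 0.0, -1.539]
force: [-1.7, 0.3, 0.6]
width: -0.0
```

{"op": "arm_command", "data": {
  "rows": [
    [[-0.3,-2,0,0,0,0.7],[-0.6,-4,0,0,0,1.4],[-0.8,-6,0,0,0,2.1]]
  ]
}}

```text
clock: 7.47
eef_pos: [617.1, 76.8, 21.7]
tool_rot: [3.137, 0.0, -1.576]
force: [-6.8, 0.2, 1.2]
width: 0.0
```

Force has risen to 6.8 N, so the bolt is tight. Now push through the trip.

{"op": "arm_command", "data": {
  "rows": [
    [[0,-1.5,0,0,0,0],[0,-3,0,0,0,0],[0,-3,0,0,0,0]]
  ]
}}

```text
clock: 7.72
eef_pos: [618.3, 77.0, 21.2]
tool_rot: [3.133, 0.0, -1.575]
force: [-7.6, 0.3, 1.9]
width: -0.3
```

{"op": "arm_command", "data": {
  "rows": [
    [[0,-1.5,0,0,0,0],[0,-3,0,0,0,0],[0,-3,0,0,0,0]]
  ]
}}

```text
clock: 7.97
eef_pos: [619.7, 77.2, 20.9]
tool_rot: [3.13, 0.0, -1.575]
force: [-9.7, 0.5, 2.1]
width: -0.0
```

{"op": "arm_command", "data": {
  "rows": [
    [[0,-1.5,0,0,0,0],[0,-3,0,0,0,0],[0,-3,0,0,0,0]]
  ]
}}

```text
clock: 8.22
eef_pos: [621.0, 77.3, 20.5]
tool_rot: [3.127, 0.001, -1.575]
force: [-13.3, 0.6, 2.3]
width: -0.2
```

{"op": "arm_command", "data": {
  "rows": [
    [[0,-1.5,0,0,0,0],[0,-3,0,0,0,0],[0,-3,0,0,0,0]]
  ]
}}

```text
clock: 8.47
eef_pos: [623.3, 77.6, 20.3]
tool_rot: [3.125, 0.001, -1.575]
force: [-13.2, 1.1, 3.3]
width: -0.1
```

{"op": "arm_command", "data": {
  "rows": [
    [[0,-1.5,0,0,0,0],[0,-3,0,0,0,0],[0,-3,0,0,0,0]]
  ]
}}

```text
clock: 8.72
eef_pos: [627.9, 77.9, 20.6]
tool_rot: [3.128, 0.001, -1.575]
force: [-11.5, 2.3, 2.5]
width: 0.3
```

```bash
python3 snap.py 8
```

```text
scene 238 [652.3  72.8  43. ] 153.6 86.5
8.8167 [628.52857092  77.84724879  20.8412029 ] [-9.57812481  1.56170044  1.18447041] [0.35865572 2.1098183  0.01723927]
```

View pics/s8.png

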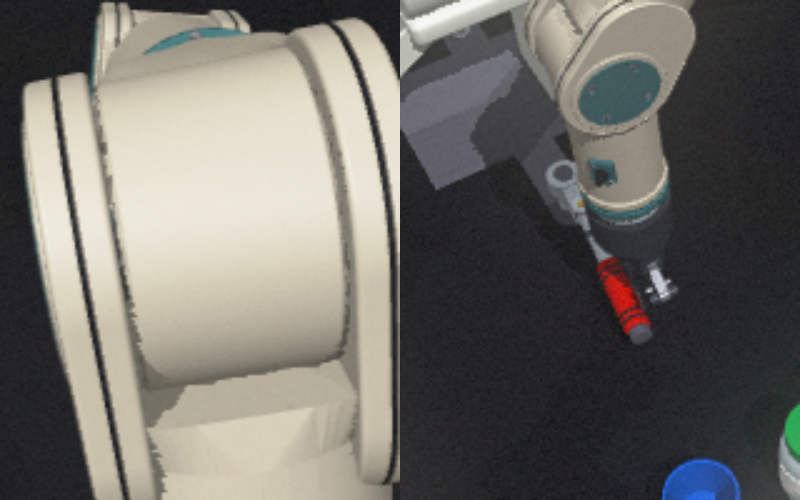

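The handle is bending at the knuckle and the force is falling (11.5 → 9.7 N): it is folding, but isn't past the trip yet.

{"op": "arm_command", "data": {
  "rows": [
    [[0,-1.5,0,0,0,0],[0,-3,0,0,0,0],[0,-3,0,0,0,0]]
  ]
}}

```text
clock: 9.07
eef_pos: [634.9, 77.6, 21.6]
tool_rot: [3.137, 0.001, -1.575]
force: [-3.7, 0.8, 1.2]
width: -0.2
```

{"op": "arm_command", "data": {
  "rows": [
    [[0,-1.5,0,0,0,0],[0,-3,0,0,0,0],[0,-3,0,0,0,0]]
  ]
}}

```text
clock: 9.32
eef_pos: [642.4, 76.4, 22.8]
tool_rot: [-3.138, -0.0, -1.575]
force: [0.4, -0.1, 0.7]
width: -0.1
```

Force is down to zero, so it has probably gone over. Let it settle and check.

{"op": "arm_command", "data": {
  "rows": [
    [[0,0,0,0,0,0],[0,0,0,0,0,0],[0,0,0,0,0,0]]
  ]
}}

```text
clock: 9.57
eef_pos: [640.8, 76.3, 22.5]
tool_rot: [-3.141, -0.0, -1.575]
force: [0.6, 0.1, -0.6]
width: 0.0
```

```bash
python3 snap.py 9
```

```text
scene 264 [670.7  69.   43. ] 152.0 79.5
9.6667 [640.49251361  76.42949685  22.39897969] [ 0.17834859  0.59166395 -0.04104823] [-0.00952206  0.03481481  0.02716906]
```

View pics/s9.png

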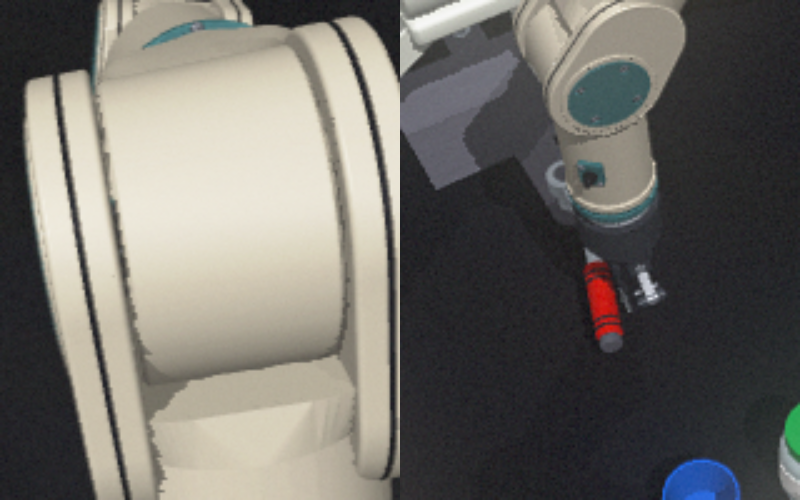

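The handle jumped ahead of the fingers (gap visible, force ~0). Backing off and then lifting.

{"op": "arm_command", "data": {
  "rows": [
    [[0,10,0,0,0,0],[0,25,0,0,0,0],[0,45,0,0,0,0],[0,60,0,0,0,0],[0,60,-30,0,0,0],[0,60,-65,0,0,0],[0,60,-100,0,0,0],[0,60,-130,0,0,0],[0,100,-150,0,0,0],[0,140,-150,0,0,0],[0,180,-150,0,0,0],[0,200,-150,0,0,0],[0,200,-150,0,0,0],[0,200,-150,0,0,0]]
  ]
}}

```text
clock: 10.83
eef_pos: [439.9, 77.6, 172.9]
tool_rot: [-3.141, 0.001, -1.574]
force: [0.2, -0.6, 0.6]
width: -0.2
```

```bash
python3 snap.py 10
python3 - <<'E'
import cv2,numpy as np
a=np.load("scene10.npz")["pixels"];b=np.load("scene0.npz")["pixels"]
cv2.imwrite("pics/f.png",a[:,:,::-1]); print(np.abs(a.astype(int)-b)[200:,150:480].max(2).__gt__(60).sum())
E
```

```text
top 284 [671.1  73.3  43. ] 156.4 79.6
scene 300 [670.4  69.2  43. ] 152.2 79.6
10.9333 [441.95287777  77.59026953 172.70372081] [ 0.15775047 -0.10199281 -0.32065861] [ 0.02740812 -0.02501623 -0.00379317]
248
```

View pics/s10.png

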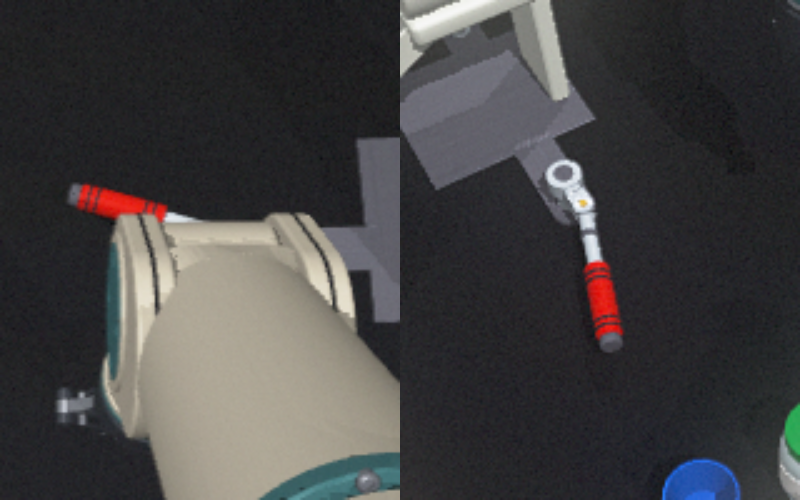

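View pics/f.png

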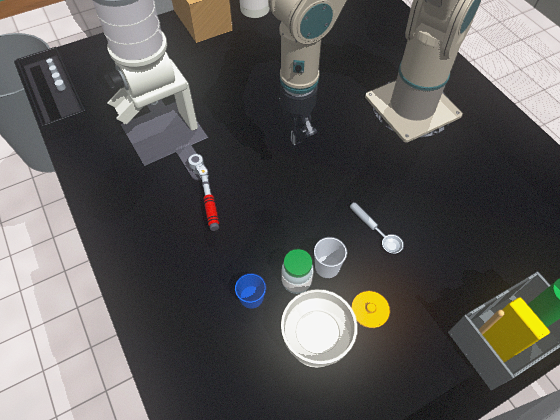

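The knuckle bend is clear in the scene panel: neck (565,173)→(583,203), then the handle nearly straight down to (610,342). The bystanders look unmoved and the arm is clear, so I'm handing in.

Run:
```python
from cell import order
print(order.finish_job())
```

```text
the job is handed in; nothing more can be done
None
```

The bolt is tight and the wrench handle is folded over at its knuckle. I backed the arm well clear and handed the job in at about 11 s.

- **Tightening:** I pushed the grip clockwise with closed fingers. It turned against about 1.5 N of drag until the bolt stopped dead, roughly 51° from the start.
- **Trip:** The highest force I read was 13.3 N, well under the roughly 25 N that would spin the insert. It then fell to zero as the handle went over by itself, ahead of the fingers. I stopped there and did not push it against its stop.
- **Last checks:** After I backed off, both cameras put the grip at 79.6°, and it had stayed there since the trip. With the neck at about 91°, that gives a fold of about 0.27 rad, estimated by eye from the picture. The tool force was about zero.
- **Bystanders:** They looked unmoved in the final picture, and the path stayed well away from them. I didn't measure their positions again.
- **Disagreements and gaps:** The two cameras differed by about 4 mm on the grip's position. I could not see the insert directly; that it is sound follows only from the low forces.

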